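Close the studio press with its spring-centred lever

ROBOT

A 6-joint arm with a two-finger parallel gripper is mounted at the origin on the work surface. World frame = base frame: x ahead of the robot, y to its left, z up, the work surface at z = 0. Lengths are in m, angles in degrees, forces in N, time in s.
With the tool pointing down it reaches from about 0.3 to 0.775 m from the base axis. Payload 14.6 kg.
Tool frame: the origin (TCP) lies on the centre line of the jaws, within the pads' length; the fingertips stand bot.tcp_to_tips ahead of it and the grasp point (between the pads) lies 11 mm behind it (bot.tcp_to_tips is the distance from the TCP to the fingertips, in m); z points along the fingers, y is the line along which they close (so a half turn about z gives the same grasp; the last joint's range is limited). The gripper opens to 94 mm and grips with 3 to 60 N. Pads are 16 mm wide; open, the fingers measure 119 mm over their backs; the gripper's body (75 mm by 177 mm) begins 78 mm behind the grasp point.
Start: joints at [62.189, 17.183, 87.147, -0, 75.671, -3.816], TCP at [0.224, 0.502, 0.213] pointing down, gripper open.
Joint ranges: [-173.82, 173.82], [-45.26, 126.66], [13.44, 144.39], [-59.66, 239.66], [0, 175.72], [-146.38, 146.38]. Speed limits (degrees/s): [127.2, 127.2, 147.25, 180, 180, 180].

INTERFACE

Orientations are given as [roll, pitch, yaw] about the fixed x, y, z axes, in that order (R = Rz(yaw) Ry(pitch) Rx(roll)).
In Python, from cell import bot gives the robot as it stands.
- The arm moves only by the tool step_arm, never from a script. Its argument "rows" is a list of rows, each a list of 3 entries, a list of its own where there are three numbers: the shift along the world's x, y, z in m, then the turn, a rotation vector about the world's x, y, z in rad, then the finger opening in m, from 0 to 0.094. In form: [[[dx, dy, dz], [rx, ry, rz], hand], ...]. A call has 1 to 5 rows; each row is the pose to reach, as a shift and turn from the pose commanded when the call began; what a row does not reach only later rows make up. A row lasts 1/10 s, in which the tool goes at most 50 mm and 8.59 degrees, less where a joint would pass 70% of its speed; a pose out of reach is approached as far as the arm can. A call with a gripper value outside its range is refused whole. The fingers move at their own pace and stop on an object; the grip force is fixed at half the most. Time passes only in rows, so rows that repeat a pose let the fingers close. It gives the time, the measured TCP pose, the force, the opening and the grip force at its end, in the units of the state.
- bot.get_state(): the state, without advancing time (a new reading comes with each control period).
- bot.grab_frame(name): name is "side" or "top"; returns (picture, depth): 400x640x3 uint8, red, green, blue; 400x640 float32, m along the optical axis (not along the pixel's ray), 0 where there is no reading.
- bot.get_calibration(name): a dict with "mtx" (3x3 intrinsics, pixels), "dist" ([k1, k2, p1, p2, k3] as OpenCV has them; the pictures are not rectified), "rvec" (rotation vector, rad) and "tvec" (3), from world to camera coordinates, as OpenCV has them. Camera axes: x right, y down, z forward; pixel columns grow to the right and rows downward; lengths in m; the calibration is good to about 2 mm. A picture is of the moment at which its call begins. get_calibration takes no time and is no camera call.
- bot.sign_off(): hands the job in; it is judged then, once.
The state is a dict: "t": time; "joint_pos": joint angles; "qd": joint speeds; "effort": joint torques, N m; "ee_pos": TCP position; "ee_rot": TCP orientation; "ft_force": force on the tool from outside, world axes, zero at the start; "torque": the same for the moment, N m; "opening": finger opening in m; "gripper_force": force on a finger pad.
Only numpy, scipy, OpenCV 4.12 (cv2) and the standard library are available. Lean on these libraries where they do the work, as an engineer would, in place of code of your own. Each camera call takes 0.05 s, during which the arm holds its last target. There are 200 camera calls.

TASK

Close the small bench press on the plaster mould: push the valve lever that has the round ball knob sideways towards the press, as far as it goes, and hold it there for at least two seconds. Then let the lever come back to its middle, so that the press head rises again, and leave the lever with the T-shaped handle alone.

Things in the scene. Friction and masses are not known exactly. Their poses are not given: they have to be found in the camera images.
- ball_valve: Grey block, 56 x 88 x 46 mm (x, y over its steel end caps, z), fixed on the press's base plate, carrying the ball-knob lever. Origin: centre of its underside, 12 mm above the table; z up, +y level towards the press, a 320 mm tall frame with clear guards, 215 mm from the origin to its near side. An equal block with the T-handled lever stands 140 mm off along +x or -x, varying between starts.
- ball_lever (a joint): Angle (rad) of the lever: 12 mm steel rod, black ball of 36 mm diameter on top, centre at (0, 0, 190 mm) of its block at rest. 0 upright, its middle; + leans to the block's +y, the press; stops at +0.5 and -0.5. Axis along the block's x, 52 mm above its underside, 138 mm below the ball's centre. A spring of 1.7 N m/rad (6 N at the ball at the stop) recentres it.
- tee_lever (a joint): Angle (rad) of the other lever, equal in height and spring, 0 upright: its top is a black crossbar 64 mm long and 20 mm thick along its block's x instead of a ball. Not to be used.
- press_head (a joint): How far (m) the press head has come down from its resting height; it follows the ball-knob lever, 0.06 m per rad. 0 with the lever in its middle; 0.030 with the lever at its stop on the press's side, the head then closed on the plaster mould; negative above rest.

How it is judged:
By the outcome, as a careful person would: the job done as asked, in the order asked, and still so for the second after the job is handed in, with the robot touching nothing.
It also fails if it takes over 32 s, if anything falls off the work surface, if the arm or the gripper's body presses on something with over 40 N, if the wrist force passes 120 N, or if a joint passes its speed limit or range.

## Working session

There is one attempt and no reset: what is moved stays moved. The work goes in short steps, Python scripts to look and compute and a tool call to move; the robot and the scene stay as the last step left them, time stands still between calls to the robot, and variables do not carry over. Pictures are saved under pics/ and viewed, at most 10 in all, crops included, and the job is handed in when it is done.

Besides the shell and the picture viewer there is one more tool, called after "Request:" by a JSON object that holds its "name" and its "arguments". step_arm: Moves the arm, as the interface text tells. Its arguments: {"type":"object","properties":{"rows":{"type":"array","items":{"type":"array"}}},"required":["rows"]}

```bash
mkdir -p pics; cat > h.py <<'E'
import cv2,numpy as np
from cell import bot
def snap(n,f):
    p,d=bot.grab_frame(n); cv2.imwrite(f'pics/{f}.png',p[:,:,::-1]); np.save(f'pics/{f}.npy',d); return p,d
def world(n,uv,z):
    "pixels uv with depths z -> world"
    c=bot.get_calibration(n); R=cv2.Rodrigues(np.array(c['rvec'],float))[0]
    uv=np.array(uv,float).reshape(-1,1,2)
    q=cv2.undistortPoints(uv,np.array(c['mtx']),np.array(c['dist'])).reshape(-1,2)
    P=np.c_[q,np.ones(len(q))]*np.array(z).reshape(-1,1)
    return (P-np.array(c['tvec']).ravel())@R
E
python3 - <<'E'
from h import *
snap('top','t0');snap('side','s0')
print(bot.get_state(),bot.tcp_to_tips)
E
```

```text
{'t': 0.1, 'joint_pos': array([ 6.21875091e+01,  1.72113003e+01,  8.71762153e+01, -4.85400090e-04,
        7.56704599e+01, -3.81743006e+00]), 'qd': array([ 0.04074657, -0.16353722,  0.02374791, -0.01267646, -0.04175668,
        0.03671082]), 'effort': array([-5.46117519e-05, -5.32640147e+01, -3.53289878e+01,  7.09247170e-02,
        2.33915064e-02, -1.35297710e-04]), 'ee_pos': array([0.22357491, 0.50226217, 0.21295792]), 'ee_rot': array([-1.79942122e+02, -3.39073163e-03,  1.56005058e+02]), 'ft_force': array([-0.14644144,  0.12035569,  0.40383965]), 'torque': array([ 0.01856254, -0.01463729, -0.03521045]), 'gripper_force': 0.0, 'opening': 0.0938182225979483} 0.008
```

View pics/t0.png

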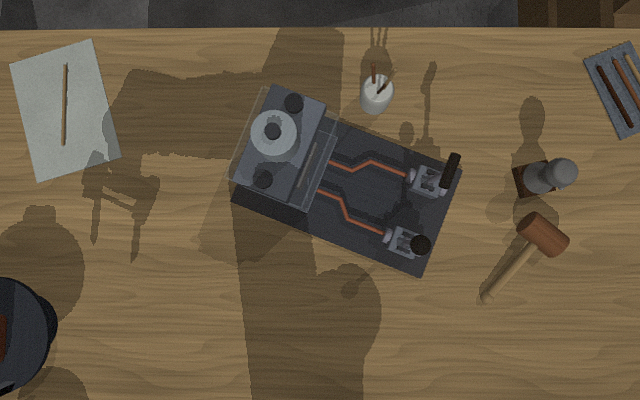

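View pics/s0.png

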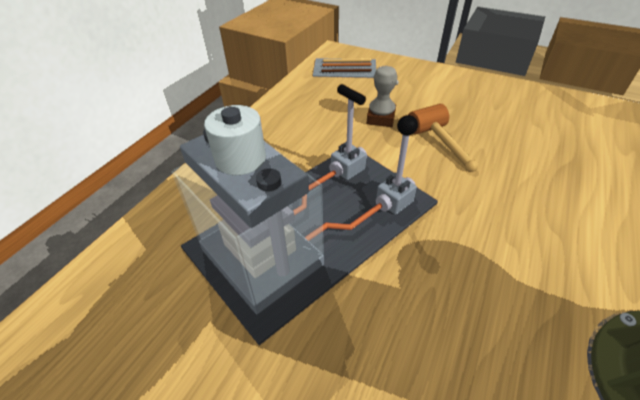

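The top view shows the ball knob at about (420,245), the T bar at (452,170) and the press at (275,140). In the side view the ball is at (408,125), the T bar at (350,95).

```bash
python3 - <<'E'
from h import *
d=np.load('pics/t0.npy');s=np.load('pics/s0.npy')
def m(n,D,pts): 
    print(n,np.c_[pts,world(n,pts,[np.median(D[v-1:v+2,u-1:u+2]) for u,v in pts])].round(3))
m('top',d,[(420,245),(452,170),(445,185),(456,155),(392,237),(413,178),(275,130),(420,276),(461,170),(233,200),(268,86),(325,115),(340,300)])
m('side',s,[(408,125),(350,95),(408,118)])
# ball fit: dark pixels in depth near ball height
for n,D,c in(('top',d,(420,245)),('side',s,(408,125))):
    g=np.mgrid[c[1]-16:c[1]+17,c[0]-16:c[0]+17].reshape(2,-1)
    W=world(n,g[::-1].T,D[g[0],g[1]]); W=W[(W[:,2]>.185)&(W[:,2]<.24)&(D[g[0],g[1]]>0)]
    from scipy.optimize import least_squares
    r=least_squares(lambda p:np.linalg.norm(W-p,axis=1)-.018,W.mean(0)-[0,0,.01],loss='soft_l1',f_scale=.002)
    print(n,len(W),r.x.round(4),np.abs(r.fun).mean())
E
```

```text
top [[ 4.20e+02  2.45e+02  5.01e-01 -1.61e-01  2.20e-01]
 [ 4.52e+02  1.70e+02  6.31e-01 -2.18e-01  2.12e-01]
 [ 4.45e+02  1.85e+02  6.05e-01 -2.06e-01  2.12e-01]
 [ 4.56e+02  1.55e+02  6.57e-01 -2.25e-01  2.12e-01]
 [ 3.92e+02  2.37e+02  5.11e-01 -1.39e-01  5.60e-02]
 [ 4.13e+02  1.78e+02  6.37e-01 -1.84e-01  5.10e-02]
 [ 2.75e+02  1.30e+02  6.71e-01  7.40e-02  3.24e-01]
 [ 4.20e+02  2.76e+02  4.25e-01 -2.07e-01  1.20e-02]
 [ 4.61e+02  1.70e+02  6.61e-01 -3.00e-01  1.00e-02]
 [ 2.33e+02  2.00e+02  5.89e-01  2.11e-01  1.30e-02]
 [ 2.68e+02  8.60e+01  8.56e-01  1.39e-01  1.00e-03]
 [ 3.25e+02  1.15e+02  7.34e-01  3.00e-03  1.85e-01]
 [ 3.40e+02  3.00e+02  3.68e-01 -3.20e-02  0.00e+00]]
side [[ 4.08e+02  1.25e+02  4.96e-01 -1.53e-01  2.13e-01]
 [ 3.50e+02  9.50e+01  6.28e-01 -2.09e-01  2.07e-01]
 [ 4.08e+02  1.18e+02  4.99e-01 -1.61e-01  2.21e-01]]
top 329 [ 0.501  -0.1651  0.2022] 0.0006820796922229753
side 347 [ 0.5003 -0.1672  0.2036] 0.0006334580756942291
```

Request:
{"name": "step_arm", "arguments": {"rows": [[[0.012,-0.044,0.02],[0,0,-0.1],0.08],[[0.024,-0.088,0.04],[0,0,-0.2],0.08],[[0.036,-0.132,0.06],[0,0,-0.3],0.08],[[0.048,-0.176,0.08],[0,0,-0.4],0.08],[[0.06,-0.22,0.1],[0,0,-0.5],0.08]]}}

```text
t: 0.6
ee_pos: [0.2835, 0.2807, 0.314]
ee_rot: [-180.0, 0.0, 127.1]
ft_force: [1.0, -0.3, -0.2]
opening: 0.08
gripper_force: 0.0
```

Request:
{"name": "step_arm", "arguments": {"rows": [[[0.012,-0.044,0.01],[0,0,-0.1],0.08],[[0.024,-0.088,0.02],[0,0,-0.2],0.08],[[0.036,-0.132,0.03],[0,0,-0.3],0.08],[[0.055,-0.176,0.03],[0,0,-0.4],0.08],[[0.075,-0.22,0.03],[0,0,-0.5],0.08]]}}

```text
t: 1.1
ee_pos: [0.3587, 0.0606, 0.3438]
ee_rot: [179.9, 0.0, 98.5]
ft_force: [1.3, 1.1, 0.7]
opening: 0.0799
gripper_force: 0.0
```

Request:
{"name": "step_arm", "arguments": {"rows": [[[0.02,-0.045,0],[0,0,-0.1],0.08],[[0.045,-0.088,0],[0,0,-0.2],0.08],[[0.075,-0.128,-0.01],[0,0,-0.3],0.08],[[0.103,-0.168,-0.02],[0,0,-0.4],0.08],[[0.13,-0.205,-0.04],[0,0,-0.5],0.08]]}}

```text
t: 1.6
ee_pos: [0.4893, -0.1443, 0.3039]
ee_rot: [179.9, -0.0, 69.8]
ft_force: [0.5, 0.2, 0.0]
opening: 0.0804
gripper_force: 0.0
```

Request:
{"name": "step_arm", "arguments": {"rows": [[[0.012,-0.022,-0.014],[0,0,-0.024],0.08],[[0.012,-0.022,-0.014],[0,0,-0.024],0.08]]}}

```text
t: 1.8
ee_pos: [0.5003, -0.166, 0.2865]
ee_rot: [-179.7, 0.0, 68.5]
ft_force: [-0.5, 1.3, -0.3]
opening: 0.0803
gripper_force: 0.0
```

```bash
python3 - <<'E'
from h import *
s=bot.get_state();print(s['ee_pos'],s['ee_rot'],s['joint_pos'])
p,d=snap('side','s1'); cv2.imwrite('pics/s1c.png',cv2.resize(p[:300,250:570,::-1],None,fx=2,fy=2))
# plate/valve direction: block top faces
E
```

```text
[ 0.50026485 -0.16601655  0.28646043] [-1.79698288e+02  9.03262888e-03  6.84958572e+01] [-2.23337916e+01  1.17555598e+01  8.42390443e+01 -1.34666321e-02
  8.43069460e+01 -8.28253828e-01]
```

View pics/s1c.png

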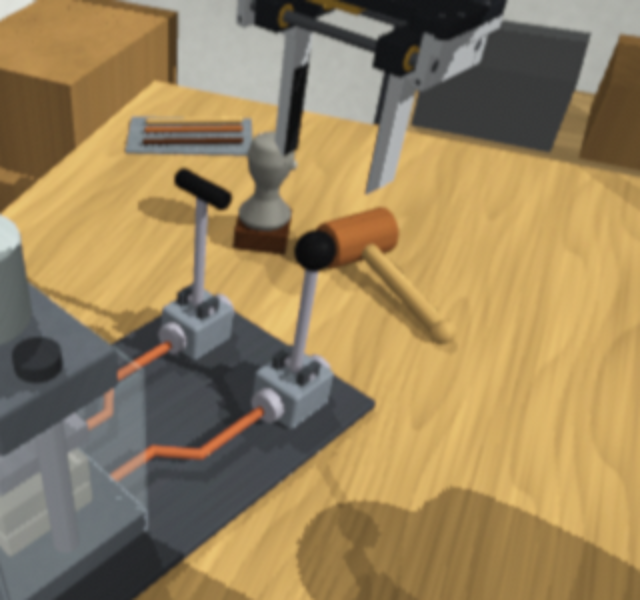

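The crop shows the open fingers (290,150 and 380,190) above and on either side of the ball (315,250). I'll descend and close on it.

Request:
{"name": "step_arm", "arguments": {"rows": [[[0,0,-0.03],[0,0,0],0.08],[[0,0,-0.06],[0,0,0],0.08],[[0,0,-0.085],[0,0,0],0.07],[[0,0,-0.097],[0,0,0],0.06],[[0,0,-0.097],[0,0,0],0.045]]}}

```text
t: 2.35
ee_pos: [0.4998, -0.1632, 0.1925]
ee_rot: [-179.9, -0.0, 68.7]
ft_force: [-0.4, 0.2, 0.4]
opening: 0.0594
gripper_force: 0.0
```

Request:
{"name": "step_arm", "arguments": {"rows": [[[0,0,0],[0,0,0],0.03],[[0,0,0],[0,0,0],0.03],[[0,0,0],[0,0,0],0.03],[[0,0,0],[0,0,0],0.03]]}}

```text
t: 2.75
ee_pos: [0.5016, -0.1645, 0.194]
ee_rot: [179.7, 0.0, 68.7]
ft_force: [9.1, -3.4, -0.0]
opening: 0.0347
gripper_force: 30.0
```

Request:
{"name": "step_arm", "arguments": {"rows": [[[0.0045,0.006,0],[0,0,0],0.03],[[0.007,0.012,-0.001],[0,0,0],0.03],[[0.0095,0.018,-0.0015],[0,0,0],0.03],[[0.012,0.0245,-0.003],[0,0,0],0.03],[[0.012,0.0245,-0.003],[0,0,0],0.03]]}}

```text
t: 3.25
ee_pos: [0.512, -0.1386, 0.1906]
ee_rot: [-179.9, 0.0, 68.7]
ft_force: [-9.0, 0.8, 7.9]
opening: 0.0345
gripper_force: 30.0
```

Request:
{"name": "step_arm", "arguments": {"rows": [[[0.0015,0.0065,0],[0,0,0],0.03],[[0.004,0.0125,-0.002],[0,0,0],0.03],[[0.0065,0.019,-0.0045],[0,0,0],0.03],[[0.0087,0.025,-0.007],[0,0,0],0.03],[[0.0087,0.025,-0.007],[0,0,0],0.03]]}}

```text
t: 3.75
ee_pos: [0.5215, -0.1139, 0.1831]
ee_rot: [179.9, -0.0, 68.7]
ft_force: [0.9, -2.7, 5.5]
opening: 0.0346
gripper_force: 30.0
```

Request:
{"name": "step_arm", "arguments": {"rows": [[[0.002,0.006,-0.003],[0,0,0],0.03],[[0.0045,0.0115,-0.005],[0,0,0],0.03],[[0.0055,0.014,-0.007],[0,0,0],0.03],[[0.006,0.016,-0.0075],[0,0,0],0.03],[[0.006,0.016,-0.0075],[0,0,0],0.03]]}}

```text
t: 4.25
ee_pos: [0.5273, -0.099, 0.1758]
ee_rot: [179.9, 0.0, 68.7]
ft_force: [0.9, -6.9, 3.5]
opening: 0.0344
gripper_force: 30.0
```

```bash
python3 - <<'E'
from h import *
s=bot.get_state();print(s['ee_pos'],s['ft_force'])
p,d=snap('side','s2'); cv2.imwrite('pics/s2c.png',cv2.resize(p[60:360,170:490,::-1],None,fx=2,fy=2))
E
```

```text
[ 0.52730476 -0.09899732  0.17575703] [ 0.85413679 -6.93995242  3.46745385]
```

View pics/s2c.png

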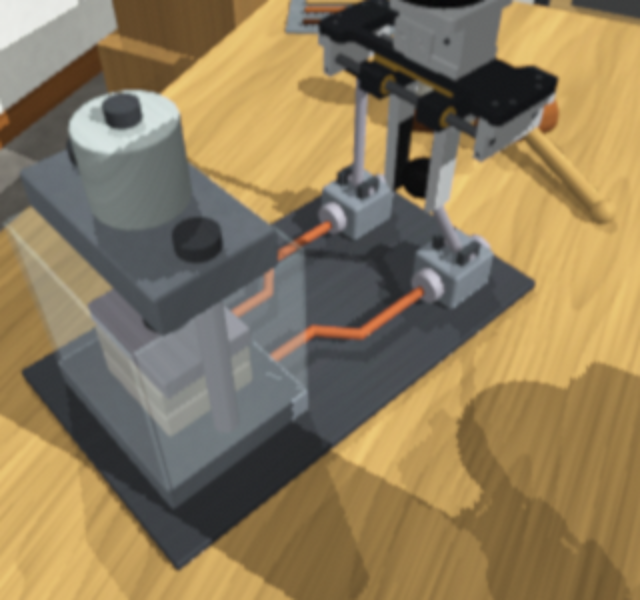

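Ball held at (420,178) in the crop and the head is down by the mould. The force isn't clearly above the spring's yet, so I'll press a bit further to feel the stop.

Request:
{"name": "step_arm", "arguments": {"rows": [[[0.001,0.0025,-0.001],[0,0,0],0.03],[[0.002,0.005,-0.002],[0,0,0],0.03],[[0.002,0.005,-0.002],[0,0,0],0.03]]}}

```text
t: 4.6
ee_pos: [0.5295, -0.0934, 0.1745]
ee_rot: [179.9, -0.0, 68.7]
ft_force: [1.6, 2.1, 14.5]
opening: 0.0315
gripper_force: 21.0
```

```bash
cat > ball.py <<'E'
from h import *
from scipy.optimize import least_squares
import sys
def ball(f):
    p,D=snap('side',f); s=bot.get_state(); tcp=s['ee_pos']
    v,u=np.nonzero((p.max(2)<45)&(D>0)); W=world('side',np.c_[u,v],D[v,u])
    a=np.radians(68.5); U=np.array([np.cos(a),np.sin(a)]);X=np.array([U[1],-U[0]])
    r=W[:,:2]-tcp[:2]; k=(np.abs(r@X)<.014)&(np.abs(r@U)<.05)&(W[:,2]<.24)&(W[:,2]>.15); W=W[k];
    q=least_squares(lambda c:np.linalg.norm(W-c,axis=1)-.018,tcp+[0,0,.01],loss='soft_l1',f_scale=.002)
    c=q.x; rel=c[:2]-[.5007,-.166]
    print(len(W),np.abs(q.fun).mean(),'ball',c.round(4),'along',rel@U,'side',rel@X,'ball-tcp along',(c[:2]-tcp[:2])@U,'angle',np.arctan2(rel@U,c[2]-.064),s['ft_force'].round(1),s['opening'])
    cv2.imwrite(f'pics/{f}c.png',cv2.resize(p[60:260,280:480,::-1],None,fx=3,fy=3))
ball(sys.argv[1])
E
python3 ball.py s3
```

```text
125 0.0006825776125546428 ball [ 0.5236 -0.1074  0.187 ] along 0.06295488446794878 side -0.0002028840540445667 ball-tcp along -0.015449223350214245 angle 0.47315101550516175 [-1.1  3.  12.1] 0.030050547142224226
```

View pics/s3c.png

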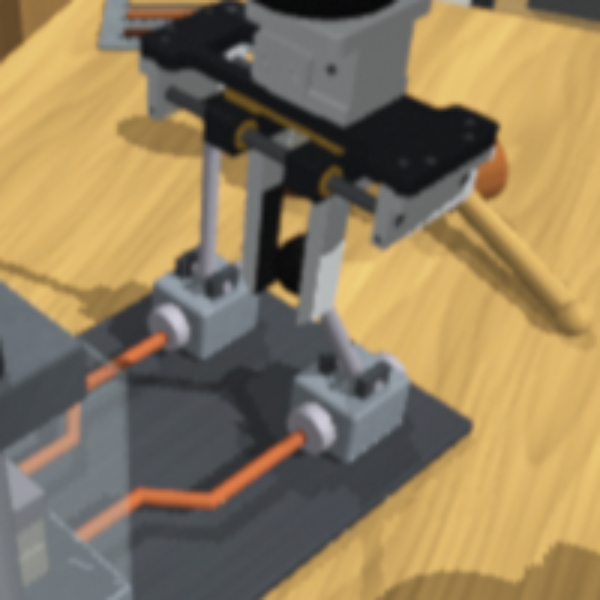

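The closed pads slid forward off the ball, which is now 15 mm behind the TCP, so the lever isn't surely at its stop. I'll release it, go behind the ball and push with the fingers nearly closed, the ball nesting in the gap.

Request:
{"name": "step_arm", "arguments": {"rows": [[[0,0,0],[0,0,0],0.04],[[0,0,0],[0,0,0],0.06],[[0,0,0],[0,0,0],0.07],[[0,0,0.03],[0,0,0],0.07],[[0,0,0.07],[0,0,0],0.07]]}}

```text
t: 5.15
ee_pos: [0.5281, -0.0932, 0.2423]
ee_rot: [-179.7, 0.0, 68.7]
ft_force: [-0.5, 0.1, 0.4]
opening: 0.0669
gripper_force: 0.0
```

Request:
{"name": "step_arm", "arguments": {"rows": [[[-0.007,-0.02,0.02],[0,0,0],0.04],[[-0.02,-0.055,0.025],[0,0,0],0.02],[[-0.035,-0.095,0.025],[0,0,0],0.02],[[-0.0475,-0.122,0.025],[0,0,0],0.02],[[-0.0475,-0.122,0],[0,0,0],0.02]]}}

```text
t: 5.65
ee_pos: [0.4811, -0.2186, 0.2453]
ee_rot: [179.7, 0.0, 68.5]
ft_force: [1.8, 0.2, -0.3]
opening: 0.0335
gripper_force: 0.0
```

Request:
{"name": "step_arm", "arguments": {"rows": [[[0,0,-0.03],[0,0,0],0.02],[[0,0,-0.06],[0,0,0],0.02],[[0,0,-0.06],[0,0,0],0.02]]}}

```text
t: 5.95
ee_pos: [0.4799, -0.2147, 0.1797]
ee_rot: [-179.6, -0.1, 68.7]
ft_force: [-0.5, 0.9, 0.9]
opening: 0.0202
gripper_force: 0.0
```

```bash
python3 ball.py s4
```

```text
135 0.007798815571607453 ball [ 0.4868 -0.2046  0.2093] along -0.04100418951792298 side 0.0012007916433373772 ball-tcp along 0.011958490464526456 angle -0.27505999054434105 [-0.5  0.5  1. ] 0.01983652784895608
```

View pics/s4c.png

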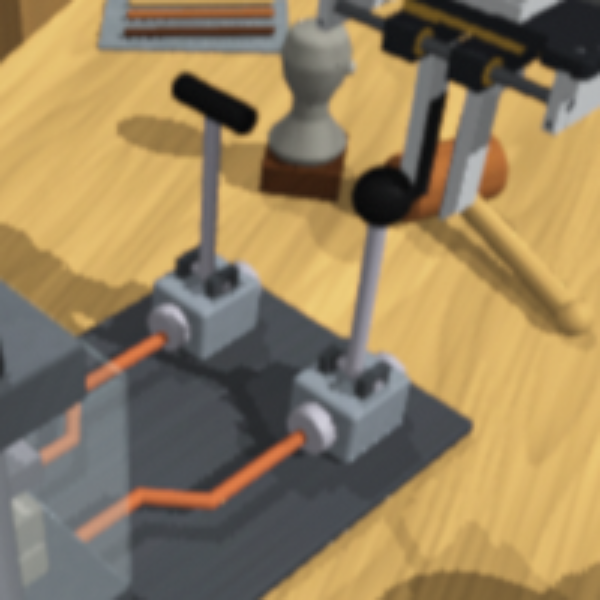

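The ball is back upright at (385,195), with the fingers behind it on the side away from the press. Now I'll push.

Request:
{"name": "step_arm", "arguments": {"rows": [[[0.006,0.014,0],[0,0,0],0.02],[[0.01,0.025,0],[0,0,0],0.02],[[0.014,0.035,0],[0,0,0],0.02],[[0.018,0.044,0],[0,0,0],0.02],[[0.022,0.053,-0.001],[0,0,0],0.02]]}}

```text
t: 6.5
ee_pos: [0.5038, -0.1615, 0.1828]
ee_rot: [180.0, 0.0, 68.7]
ft_force: [-3.8, -1.7, 2.4]
opening: 0.0203
gripper_force: 2.1
```

Request:
{"name": "step_arm", "arguments": {"rows": [[[0.0035,0.009,-0.001],[0,0,0],0.02],[[0.007,0.017,-0.003],[0,0,0],0.02],[[0.01,0.025,-0.006],[0,0,0],0.02],[[0.0125,0.031,-0.008],[0,0,0],0.02],[[0.0135,0.034,-0.008],[0,0,0],0.02]]}}

```text
t: 7.0
ee_pos: [0.5167, -0.1281, 0.1734]
ee_rot: [-179.9, 0.1, 68.7]
ft_force: [-4.4, -7.5, -4.4]
opening: 0.0202
gripper_force: 3.9
```

Request:
{"name": "step_arm", "arguments": {"rows": [[[0.0005,0.0015,0],[0,0,0],0.02],[[0.001,0.003,0],[0,0,0],0.02],[[0.001,0.003,0],[0,0,0],0.02]]}}

```text
t: 7.3
ee_pos: [0.5171, -0.1262, 0.1731]
ee_rot: [-179.9, 0.2, 68.7]
ft_force: [-6.5, -11.0, -5.7]
opening: 0.0199
gripper_force: 6.0
```

Request:
{"name": "step_arm", "arguments": {"rows": [[[0.001,0.0015,0],[0,0,0],0.02],[[0.0015,0.003,0],[0,0,0],0.02],[[0.0015,0.003,0],[0,0,0],0.02]]}}

```text
t: 7.6
ee_pos: [0.5175, -0.1256, 0.173]
ee_rot: [-179.8, 0.4, 68.6]
ft_force: [-16.3, -29.2, -3.7]
opening: 0.0201
gripper_force: 14.4
```

```bash
python3 ball.py s5; python3 - <<'E'
import cv2
p=cv2.imread('pics/s5.png'); cv2.imwrite('pics/s5w.png',cv2.resize(p[60:360,170:490],None,fx=2,fy=2))
E
```

```text
353 0.006460150018014655 ball [ 0.5278 -0.1119  0.1982] along 0.06024319170655859 side 0.005419471244618133 ball-tcp along 0.016525049477517994 angle 0.4219814549263042 [-16.2 -28.6  -4. ] 0.020095935292587647
```

View pics/s5w.png

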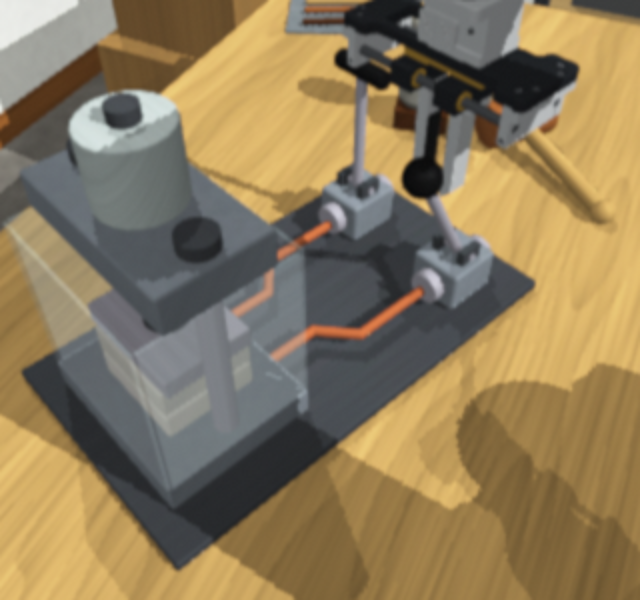

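The ball rests in the finger gap at (422,178), the head is on the mould, and the steep force rise (33 N over 0.6 mm) shows the stop. I'll ease off a little and hold.

Request:
{"name": "step_arm", "arguments": {"rows": [[[-0.0005,-0.0013,0],[0,0,0],0.02],[[-0.0005,-0.0013,0],[0,0,0],0.02],[[-0.0005,-0.0013,0],[0,0,0],0.02],[[-0.0005,-0.0013,0],[0,0,0],0.02],[[-0.0005,-0.0013,0],[0,0,0],0.02]]}}

```text
t: 8.15
ee_pos: [0.5174, -0.1259, 0.173]
ee_rot: [-179.8, 0.3, 68.6]
ft_force: [-12.1, -21.2, -4.1]
opening: 0.0201
gripper_force: 11.1
```

Request:
{"name": "step_arm", "arguments": {"rows": [[[0,0,0],[0,0,0],0.02],[[0,0,0],[0,0,0],0.02],[[0,0,0],[0,0,0],0.02],[[0,0,0],[0,0,0],0.02],[[0,0,0],[0,0,0],0.02]]}}

```text
t: 8.65
ee_pos: [0.5174, -0.1259, 0.173]
ee_rot: [-179.8, 0.3, 68.6]
ft_force: [-12.8, -21.2, -3.3]
opening: 0.0201
gripper_force: 11.1
```

Request:
{"name": "step_arm", "arguments": {"rows": [[[0,0,0],[0,0,0],0.02],[[0,0,0],[0,0,0],0.02],[[0,0,0],[0,0,0],0.02],[[0,0,0],[0,0,0],0.02],[[0,0,0],[0,0,0],0.02]]}}

```text
t: 9.15
ee_pos: [0.5174, -0.1259, 0.173]
ee_rot: [-179.8, 0.3, 68.6]
ft_force: [-12.2, -20.5, -4.5]
opening: 0.0201
gripper_force: 11.1
```

Request:
{"name": "step_arm", "arguments": {"rows": [[[0,0,0],[0,0,0],0.02],[[0,0,0],[0,0,0],0.02],[[0,0,0],[0,0,0],0.02],[[0,0,0],[0,0,0],0.02],[[0,0,0],[0,0,0],0.02]]}}

```text
t: 9.65
ee_pos: [0.5174, -0.1259, 0.173]
ee_rot: [-179.8, 0.3, 68.6]
ft_force: [-11.4, -20.4, -4.1]
opening: 0.02
gripper_force: 11.1
```

Request:
{"name": "step_arm", "arguments": {"rows": [[[0,0,0],[0,0,0],0.02],[[0,0,0],[0,0,0],0.02],[[0,0,0],[0,0,0],0.02],[[0,0,0],[0,0,0],0.02],[[0,0,0],[0,0,0],0.02]]}}

```text
t: 10.15
ee_pos: [0.5174, -0.1259, 0.173]
ee_rot: [-179.8, 0.3, 68.6]
ft_force: [-11.7, -20.2, -3.6]
opening: 0.02
gripper_force: 11.1
```

Request:
{"name": "step_arm", "arguments": {"rows": [[[0,0,0],[0,0,0],0.02],[[0,0,0],[0,0,0],0.02],[[0,0,0],[0,0,0],0.02],[[0,0,0],[0,0,0],0.02],[[0,0,0],[0,0,0],0.02]]}}

```text
t: 10.65
ee_pos: [0.5174, -0.1259, 0.173]
ee_rot: [-179.8, 0.3, 68.6]
ft_force: [-12.2, -20.7, -4.1]
opening: 0.02
gripper_force: 11.1
```

Held for 3 s. Now I'll draw back along the arc and retreat behind the ball.

Request:
{"name": "step_arm", "arguments": {"rows": [[[-0.004,-0.011,0.003],[0,0,0],0.02],[[-0.008,-0.022,0.006],[0,0,0],0.02],[[-0.012,-0.033,0.009],[0,0,0],0.02],[[-0.016,-0.043,0.009],[0,0,0],0.02],[[-0.02,-0.052,0.009],[0,0,0],0.02]]}}

```text
t: 11.15
ee_pos: [0.499, -0.1761, 0.1831]
ee_rot: [180.0, -0.0, 68.7]
ft_force: [-0.5, 0.1, 0.2]
opening: 0.0197
gripper_force: 0.2
```

Request:
{"name": "step_arm", "arguments": {"rows": [[[-0.004,-0.011,0],[0,0,0],0.02],[[-0.01,-0.026,0],[0,0,0],0.02],[[-0.018,-0.046,0],[0,0,0],0.02],[[-0.026,-0.066,0.02],[0,0,0],0.02],[[-0.028,-0.07,0.06],[0,0,0],0.02]]}}

```text
t: 11.65
ee_pos: [0.4694, -0.247, 0.2414]
ee_rot: [-179.7, -0.1, 68.6]
ft_force: [-0.1, 0.3, -0.2]
opening: 0.0197
gripper_force: 0.0
```

Request:
{"name": "step_arm", "arguments": {"rows": [[[0,0,0.04],[0,0,0],0.02],[[0,0,0.06],[0,0,0],0.02],[[0,0,0.06],[0,0,0],0.02],[[0,0,0.06],[0,0,0],0.02],[[0,0,0.06],[0,0,0],0.02]]}}

```text
t: 12.15
ee_pos: [0.4707, -0.2456, 0.3017]
ee_rot: [-179.9, -0.0, 68.7]
ft_force: [-0.2, -0.2, -0.0]
opening: 0.0203
gripper_force: 0.0
```

```bash
python3 - <<'E'
from h import *
from scipy.optimize import least_squares
p,d=snap('side','s6'); cv2.imwrite('pics/s6w.png',cv2.resize(p[60:360,170:490,::-1],None,fx=2,fy=2))
c=(408,125);g=np.mgrid[c[1]-16:c[1]+17,c[0]-16:c[0]+17].reshape(2,-1)
W=world('side',g[::-1].T,d[g[0],g[1]]); W=W[(W[:,2]>.185)&(W[:,2]<.23)]
r=least_squares(lambda q:np.linalg.norm(W-q,axis=1)-.018,W.mean(0)-[0,0,.01],loss='soft_l1',f_scale=.002)
print(len(W),r.x,np.abs(r.fun).mean(),bot.get_state()['ft_force'])
E
```

```text
348 [ 0.50026552 -0.16714874  0.20346836] 0.00062588089818975 [ 1.0536297  -0.85381447  0.09412018]
```

View pics/s6w.png

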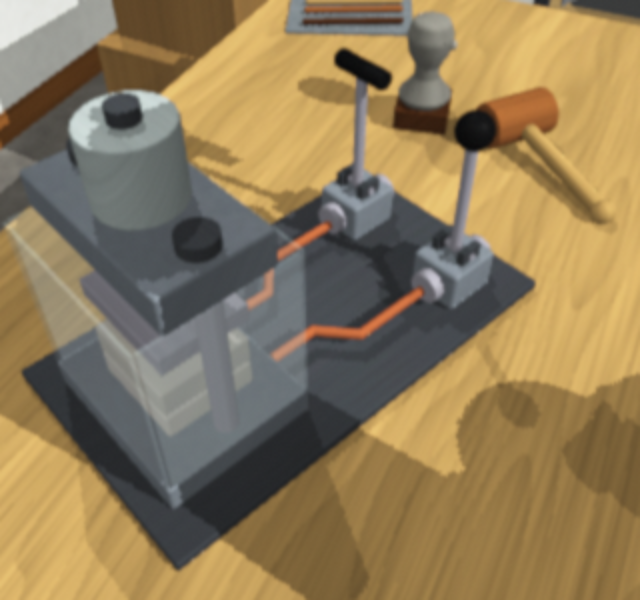

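The ball is back at its rest position (475,130), upright; the head is raised clear of the mould (around 140,330), the T lever is unmoved, and the arm is clear.

```bash
python3 -c "
from cell import bot
print(bot.sign_off())"
```

```text
the job is handed in; nothing more can be done
None
```

I pushed the ball-knob lever to its press-side stop, held it there for 3 s, and let it return to its middle; the head is up again, the T lever is untouched, and the job was handed in at about 12 s. My first try, gripping the ball, slipped off near the stop, so the press was lowered once before the held push.

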